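# Lock off the pug mill at its bench isolator

### The job

Make the pug mill safe for cleaning: on the grey isolator box, push the black handle down against its spring and turn it anticlockwise (seen from above), about a third of a turn, as far as its stop, without forcing it, then let it spring back up so that it is latched off. Only then swing the steel lockout hasp beside it up to upright, ready for a padlock, and leave it standing. Do not shift the other things on and around the box.

Things in the scene. Friction and masses are not known exactly. Their poses are not given: they have to be found in the camera images.
- isolator: Grey cast box fixed to the table, 250 x 210 mm, its level top face 100 mm above the table, three black glands on its +x side. Origin at the centre of the underside; own x and y along the 250 and 210 mm sides, z up. The handle's axis stands at its x -15, y -20 mm, over a flat steel disc 72 mm across, 4 mm thick. It does not move.
- handle_grip (a point): On the handle's vertical axis, 14 mm below its top, 46 mm above the box face when up; y along the nose, z up; turns and sinks with the handle. The handle is a black bar 20 mm wide, top 60 mm above the face; from the axis it reaches 32 mm one way (tail), 71 mm the other (nose). Underside 20 mm above the face from the tail to 20 mm on the nose side, then 28 mm. Stem below 20 mm thick.
- handle_nose (a point): Top of the handle's nose, 65 mm from its axis; the last 17 mm of the nose are narrowed to 12 mm wide.
- handle (a joint): Turn in rad, growing anticlockwise from above. 0 to 0.1 is on (nose along the box's +y, over the hasp). Off lies somewhere in 1.8 to 2.3, different on every unit: there the handle can rise, and just past it is a solid stop. It stays where left; turning takes about 0.2 N m. When up it cannot leave on or off; let go in between, it keeps its angle.
- handle_press (a joint): How far the handle is pushed down, m: 0 up, 0.015 fully down. A spring lifts it with about 5 N at the top, 12 N at 12 mm. It must be 10 mm down or more to be turned out of on. Between on and off it rises only to about 9 mm; at off it springs back to 0, which latches it.
- hasp (a joint): Swing of the hasp in rad: 0 lying flat, 1.57 upright, 1.75 its end stop. It stays where it is left (about 2 to 3 N at the tab to move it). While the handle is on, its nose blocks the hasp.
- hasp_hinge (a point): Middle of the hasp's hinge, 8.5 mm above the box face, at the box's x -55, y +29 mm. The hinge axis is level, along the box's y. Lying flat, the hasp reaches from here along the box's +x; it swings up and over towards -x.
- hasp_tab (a point): In the hasp's upturned end tab: 104 mm from the hinge along the strip, 22.5 mm square to it, 13 mm from the tab's end. The hasp is a bare steel strip 30 mm wide, 5 mm thick, 108 mm long with two openings; the tab is 30 mm wide (along the hinge axis), 8 mm thick, its end 44 mm above the face when flat. It can be pinched across the 30 mm.
- test_tile: Terracotta tile 50 x 50 x 8 mm on the isolator's face. A bystander. Origin under its centre.
- glaze_jar: Jar 66 mm across, 85 mm tall. A bystander. Origin under its centre.
- paddle: Wooden beating paddle 225 x 60 x 16 mm, lying flat along its own x. A bystander. Origin under its centre.
- slip_bucket: White bucket with two small side handles, 130 mm across, 140 mm tall. A bystander. Origin under its centre.
- water_bowl: White bowl 200 mm across, 80 mm tall. A bystander. Origin under its centre.
- coil_pot: Grey clay coil pot about 104 mm across, 126 mm tall. A bystander. Origin under its centre.
- clay_block: Grey clay block 90 x 70 x 60 mm. A bystander. Origin under its centre.

How it is judged:
On the way, in this order (a step that is already met when the one before it is completed fails the run):
1. the handle is turned to off and has sprung up, latched, while the hasp still lies down (value of joint handle above 1.72 rad and value of joint handle_press below 0.003 m and value of joint hasp below 0.4 rad), for 0.2 s.
2. the hasp is swung upright (value of joint handle above 1.72 rad and value of joint handle_press below 0.003 m and value of joint hasp above 1.35 rad), for 0.2 s.
At the end, for the whole second after the job is handed in: The handle is off (turned at least 1.72 rad) and latched (less than 3 mm down), and the hasp stands at 1.35 rad or more, still (all of step 2 and velocity of joint hasp between -0.1 and 0.1 rad/s); the robot touches nothing.
It fails at once if the handle or hasp is forced: the fingers wrench at the isolator with over 450 N (contact force between the fingers and isolator above 450 N).
It fails at once if the handle is forced round without being pushed down (value of joint handle between 0.65 and 1.65 rad and value of joint handle_press below 0.006 m).
It fails at once if a bystander is shifted by more than 30 mm (distance of any of test_tile, glaze_jar, paddle, slip_bucket, water_bowl, coil_pot, clay_block from where it was at the start of the episode above 0.03 m).
It fails at once if the hasp is swung up before the handle is latched off (value of joint hasp above 0.6 rad and not (value of joint handle above 1.72 rad and value of joint handle_press below 0.003 m)).
It also fails if it takes over 72 s, if anything falls off the work surface, if the arm or the gripper's body presses on something with over 40 N, if the wrist force passes 120 N, or if a joint passes its speed limit or range.

### The arm

A 6-joint arm with a two-finger parallel gripper is mounted at the origin on the work surface. World frame = base frame: x ahead of the robot, y to its left, z up, the work surface at z = 0. Lengths are in m, angles in rad, forces in N, time in s.
With the tool pointing down it reaches from about 0.3 to 0.825 m from the base axis. Payload 5.4 kg.
Tool frame: the origin (TCP) lies at the very end of the fingers, on their centre line; the grasp point (between the pads) lies 19 mm behind it; z points along the fingers, x is the direction in which the jaws open and shut, and the axes are right-handed (so a half turn about z gives the same grasp; the last joint's range is limited). The gripper opens to 92 mm and grips with 3 to 60 N. Pads are 20 mm wide; open, the fingers measure 128 mm over their backs; the gripper's body (75 mm by 189 mm) begins 69 mm behind the grasp point.
Start: joints at [-1.473, 0.158, 1.597, -0, 1.386, -0.21], TCP at [0.174, -0.548, 0.215] pointing down, gripper open.
Joint ranges: [-2.91, 2.91], [-0.94, 2.29], [0.18, 2.7], [-1.29, 4.43], [0.17, 2.64], [-3, 3]. Speed limits (rad/s): [2.57, 2.57, 3.14, 3.14, 3.14, 3.14].

### API

Orientations are given as a rotation vector (axis times angle).
In Python, from workcell import bot gives the robot as it stands. Calls block until the motion is done:
- bot.goto(position, orientation): joint-space move of the TCP to a pose.
- bot.line_to(position, rot=None, max_speed=0.15): straight line of the TCP; rot=None keeps the orientation; max_speed is the mean speed in m/s.
- bot.set_joints(angles): joint-space move.
- bot.set_gripper(opening, newtons=None): opening from 0.0 (shut) to 1.0 (fully open); newtons is the grip in N (None keeps the last); returns when the fingers have stopped.
- bot.hold(seconds).
- bot.inverse_kinematics(position, orientation): joint angles nearest the present ones, or None.
- bot.read_camera(name): name is "scene" or "top"; returns a dict with "pixels" (480x640x3 uint8, blue, green, red), "fx", "fy", "cx", "cy" (pixels), "k1" (the pictures are not rectified: a ray, as slopes to the right and down, at radius r is drawn at 1 + k1 r^2 times it, then the intrinsics apply), "R" (3x3) and "t" (3): a world point X has camera coordinates R X + t. Camera axes: x right, y down, z forward; pixel columns grow to the right and rows downward; lengths in m; the calibration is good to about 2 mm. A picture is of the moment at which its call begins. There is no depth.
A pose or a line that the arm cannot do raises bot.MotionError and nothing moves.
- bot.job_done(): hands the job in, once; it reports no verdict.
Readings, each from a call of its own:
- bot.current_clock(): time.
- bot.current_joints(): joint angles.
- bot.current_joint_vel(): joint speeds.
- bot.current_effort(): joint torques, N m.
- bot.current_ee_pos(): TCP position.
- bot.current_tool_rot(): TCP orientation.
- bot.current_contact_force(): force on the tool from outside, world axes, zero at the start.
- bot.current_ft_torque(): the same for the moment, N m.
- bot.current_opening(): opening from 0.0 (shut) to 1.0 (fully open).
Only numpy, scipy, OpenCV 4.12 (cv2) and the standard library are available. Lean on these libraries where they do the work, as an engineer would, in place of code of your own. Each camera call takes 0.05 s, during which the arm holds its last target. There are 200 camera calls.

## Working session

There is one attempt and no reset: what is moved stays moved. The work goes in short steps, each a Python script; the robot and the scene stay as the last script left them, time stands still between calls to the robot, and variables do not carry over. Pictures are saved under pics/ and viewed, on a budget of 10 in all, crops included, one or two more only if the job needs it, and the job is handed in when it is done.

```bash
mkdir -p pics
cat > h.py <<'E'
import numpy as np, cv2
from workcell import bot
from scipy.spatial.transform import Rotation as Rn
def cam(n,f=None):
    c=bot.read_camera(n)
    if f: cv2.imwrite('pics/'+f,c['pixels'])
    return c
def KD(c):
    return np.array([[c['fx'],0,c['cx']],[0,c['fy'],c['cy']],[0,0,1.]]),np.array([c['k1'],0,0,0,0.])
def ray(c,p,z):
    K,D=KD(c); u=cv2.undistortPoints(np.array(p,float).reshape(-1,1,2),K,D).reshape(-1,2)
    R=np.array(c['R']);t=np.array(c['t']); o=-R.T@t
    d=np.c_[u,np.ones(len(u))]@R
    return o+d*((z-o[2])/d[:,2])[:,None]
def proj(c,X):
    K,D=KD(c); return cv2.projectPoints(np.array(X,float).reshape(-1,1,3),cv2.Rodrigues(np.array(c['R']))[0],np.array(c['t'],float),K,D)[0].reshape(-1,2)
E
python3 - <<'E'
from h import *
for n in('top','scene'):
    c=cam(n,n+'0.png'); R=np.array(c['R']); print(n,c['fx'],c['k1'],-R.T@np.array(c['t']),R[2])
print(bot.current_clock(),bot.current_tool_rot())
E
```

```text
top 485.40068076888707 0.005975300578447339 [0.43840634 0.03835177 1.46879409] [ 0.0623366  -0.01904761 -0.99787341]
scene 555.403507909958 -0.08791408159703473 [ 1.47233262 -0.02484599  1.1176248 ] [-0.68621135  0.04621093 -0.72593287]
0.1 [-2.53464749e+00  1.85391739e+00  1.83718162e-03]
```

View pics/top0.png

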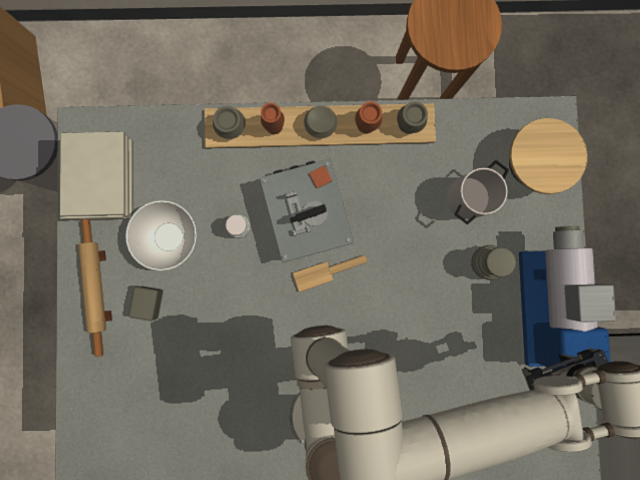

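View pics/scene0.png

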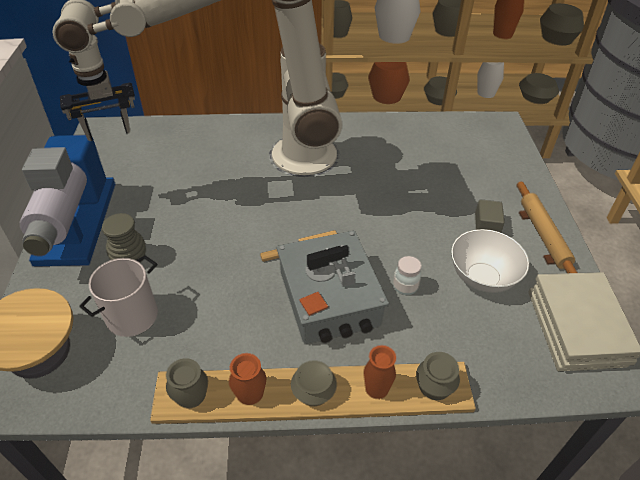

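The top view shows the box at about (305,210), with the handle at (308,214), the hasp at (293,214) and the glands facing the top of the image. The scene view shows the same layout with the box at (332,280). Next I'll take enlarged crops to read the corners.

```bash
python3 - <<'E'
import cv2,numpy as np
a=cv2.imread('pics/top0.png')[150:275,235:370]; b=cv2.imread('pics/scene0.png')[220:345,260:395]
cv2.imwrite('pics/z0.png',np.hstack([cv2.resize(x,(400,370),interpolation=cv2.INTER_CUBIC) if 0 else cv2.resize(x,None,fx=2.96,fy=2.96,interpolation=cv2.INTER_CUBIC) for x in(a,b)]))
E
cat > /dev/null
```

```text
(no output)
```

View pics/z0.png

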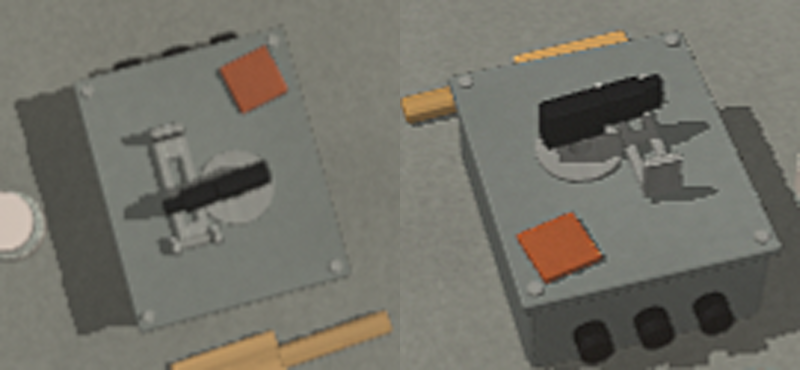

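The crops show all four corners of the top face in both views. The handle nose points along the box's +y, over the hasp, and the tile is at the (+x,−y) corner. Now I'll fit the box pose and check that the poses are reachable.

```bash
cat >> h.py <<'E'
def down(phi):
    c,s=np.cos(phi),np.sin(phi); return Rn.from_matrix(np.array([[c,s,0],[s,-c,0],[0,0,-1.]]))
E
python3 - <<'E'
from h import *
from scipy.optimize import least_squares
B=np.array([[.125,.105],[.125,-.105],[-.125,-.105],[-.125,.105]])
T=np.array([[76,84],[281,28],[350,268],[137,329]])/2.96+[235,150]
S=np.array([[780,248],[524,305],[450,75],[684,33]])/2.96+[260-400/2.96,220]
ct,cs=bot.read_camera('top'),bot.read_camera('scene')
def W(p,X,z): 
    c,s=np.cos(p[2]),np.sin(p[2]); return np.c_[X@np.array([[c,s],[-s,c]])+p[:2],np.full(len(X),z)]
for n,c,P in(('top',ct,T),('scene',cs,S)):
    X=ray(c,P,.1); 
    p=least_squares(lambda p:(W(p,B,.1)-X).ravel(),[.55,.1,.2]).x; print(n,p,np.abs((W(p,B,.1)-X)).max())
f=lambda p:np.r_[(proj(ct,W(p,B,.1))-T).ravel(),(proj(cs,W(p,B,.1))-S).ravel()]
p=least_squares(f,p).x; print('joint',p,np.abs(f(p)).max()); np.save('box.npy',p)
A=W(p,np.array([[-.015,-.02]]),.1)[0]; print('axis',A)
for k in(0,np.pi):
  for d in(0,1.2,2.4):
    q=bot.inverse_kinematics(A+[0,0,.03],down(p[2]+k+d).as_rotvec()); print(k,d,q if q is None else np.round(q,2))
# hasp arc feasibility
H=W(p,np.array([[-.055,.029]]),.1085)[0]; bx=np.array([np.cos(p[2]),np.sin(p[2]),0]); by=np.array([-bx[1],bx[0],0])
for k in(0,np.pi):
  for a in(0,.5,1,1.55):
   for g in (1,.7):
    Ra=Rn.from_rotvec(-by*a); G=H+Ra.apply(.104*bx+[0,0,.0265]); R=Rn.from_rotvec(-by*a*g)*down(p[2]+np.pi/2+k)
    q=bot.inverse_kinematics(G+.019*R.as_matrix()[:,2],R.as_rotvec()); print(k,a,g,G.round(3),q if q is None else np.round(q,2))
E
```

```text
top [0.59931969 0.04674205 0.2405483 ] 0.005232466743932518
scene [0.60404465 0.05085018 0.22670199] 0.003592465815548951
joint [0.60126725 0.0491752  0.23399894] 2.266308407044903
axis [0.59131343 0.02624222 0.1       ]
0 0 [-0.16  0.28  1.63 -0.    1.23 -0.39]
0 1.2 [-0.16  0.28  1.63 -0.    1.23 -1.59]
0 2.4 [-0.16  0.28  1.63 -0.    1.23 -2.79]
3.141592653589793 0 [-0.16  0.28  1.63 -0.    1.23  2.75]
3.141592653589793 1.2 [-0.16  0.28  1.63 -0.    1.23  1.55]
3.141592653589793 2.4 [-0.16  0.28  1.63 -0.    1.23  0.35]
0 0 1 [0.642 0.089 0.135] [-0.05  0.43  1.47 -0.    1.25 -1.85]
0 0 0.7 [0.642 0.089 0.135] [-0.05  0.43  1.47 -0.    1.25 -1.85]
0 0.5 1 [0.617 0.083 0.182] [-0.15 -0.    1.95  0.27  0.74 -2.11]
0 0.5 0.7 [0.617 0.083 0.182] [-0.12  0.08  1.83  0.15  0.91 -2.  ]
0 1 1 [0.574 0.072 0.21 ] None
0 1 0.7 [0.574 0.072 0.21 ] [-0.25 -0.27  2.2   0.52  0.64 -2.38]
0 1.55 1 [0.517 0.059 0.213] None
0 1.55 0.7 [0.517 0.059 0.213] None
3.141592653589793 0 1 [0.642 0.089 0.135] [-0.05  0.43  1.47 -0.    1.25  1.29]
3.141592653589793 0 0.7 [0.642 0.089 0.135] [-0.05  0.43  1.47 -0.    1.25  1.29]
3.141592653589793 0.5 1 [0.617 0.083 0.182] [-0.15 -0.    1.95  0.27  0.74  1.03]
3.141592653589793 0.5 0.7 [0.617 0.083 0.182] [-0.12  0.08  1.83  0.15  0.91  1.14]
3.141592653589793 1 1 [0.574 0.072 0.21 ] [-0.34 -0.35  2.41  1.26  0.5   0.01]
3.141592653589793 1 0.7 [0.574 0.072 0.21 ] [-0.25 -0.27  2.2   0.52  0.64  0.76]
3.141592653589793 1.55 1 [0.517 0.059 0.213] None
3.141592653589793 1.55 0.7 [0.517 0.059 0.213] [-0.5  -0.63  2.62  1.31  0.66 -0.07]
```

Run:
```python
from h import *
p=np.load('box.npy')
def bw(x,y,z): c,s=np.cos(p[2]),np.sin(p[2]); return np.array([p[0]+c*x-s*y,p[1]+s*x+c*y,z])
out=[]
for n in('top','scene'):
    c=cam(n); im=c['pixels']; m=(im.max(2)<45).astype(np.uint8)
    u=proj(c,[bw(-.015,0,.15)])[0]
    cs,_=cv2.findContours(m,cv2.RETR_EXTERNAL,cv2.CHAIN_APPROX_NONE)
    k=min((x for x in cs if cv2.contourArea(x)>40),key=lambda x:np.hypot(*(x.reshape(-1,2).mean(0)-u)))
    # predicted silhouette of bar (hull of 8 corners, 20..60 above face)
    P=proj(c,[bw(-.015+a,-.02+b,z) for a in(-.01,.01) for b,z in((-.032,.12),(-.032,.16),(.071,.128),(.071,.16))])
    hull=cv2.convexHull(P.astype(np.float32))
    M=cv2.moments(k);H=cv2.moments(hull)
    cc=np.array([M['m10'],M['m01']])/M['m00'];hc=np.array([H['m10'],H['m01']])/H['m00']
    print(n,'seen',cc,cv2.contourArea(k),'pred',hc,cv2.contourArea(hull),'shift m',(ray(c,[cc],.14)-ray(c,[hc],.14))[0])
    print(cv2.minAreaRect(k),cv2.minAreaRect(hull))
    v=im.copy(); cv2.polylines(v,[np.int32(hull)],True,(0,0,255)); cv2.polylines(v,[np.int32(proj(c,[bw(a,b,.1) for a,b in((.125,.105),(.125,-.105),(-.125,-.105),(-.125,.105))]))],True,(0,255,0))
    v[m>0]=(255,0,0); out.append(cv2.resize(v[int(u[1])-65:int(u[1])+65,int(u[0])-65:int(u[0])+65],(400,400),interpolation=0))
cv2.imwrite('pics/z1.png',np.hstack(out))
```

```text
top seen [308.65367965 213.33246753] 192.5 pred [307.02020091 212.28584693] 329.5025941745844 shift m [-0.0030072  -0.00441446  0.        ]
((307.39996337890625, 213.70004272460938), (7.273237705230713, 36.366188049316406), 71.56504821777344) ((306.9757080078125, 212.37399291992188), (8.819419860839844, 38.035675048828125), 75.2141342163086)
scene seen [325.89004411 256.68021424] 529.0 pred [327.65693228 256.61319903] 720.1012188561726 shift m [ 8.04665297e-05 -4.21482187e-03  0.00000000e+00]
((327.4905700683594, 256.7170104980469), (15.384381294250488, 43.40593719482422), 74.05460357666016) ((328.10382080078125, 255.88465881347656), (17.41368865966797, 46.329227447509766), 75.46715545654297)
```

View pics/z1.png

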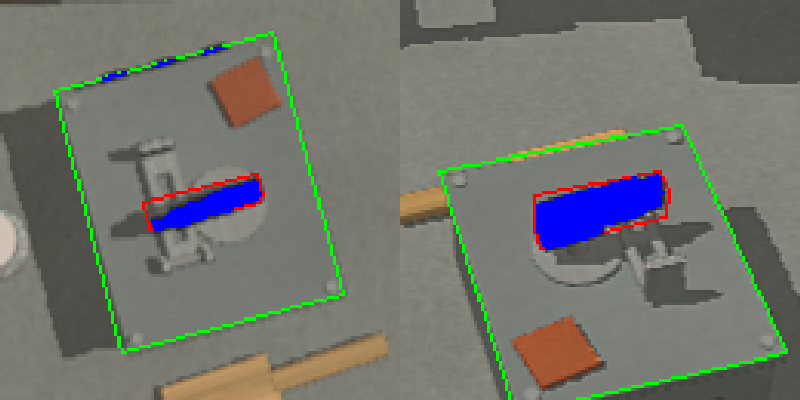

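The overlays show the predicted bar and box outlines matching both views to about 3 mm, with the handle at (205,203) in the left crop and (600,212) in the right. I'll apply a small correction and grasp.

```bash
cat >> h.py <<'E'
p=np.load('box.npy')
p[:2]+=[-.0015,-.002]
def bw(x,y,z): c,s=np.cos(p[2]),np.sin(p[2]); return np.array([p[0]+c*x-s*y,p[1]+s*x+c*y,z])
A=bw(-.015,-.02,0)
def st(l=''): print(l,'t%.1f'%bot.current_clock(),'p',np.round(bot.current_ee_pos(),4),'F',np.round(bot.current_contact_force(),1),'T',np.round(bot.current_ft_torque(),2),'op %.3f'%bot.current_opening())
E
python3 - <<'E'
from h import *
r=down(p[2]+np.pi).as_rotvec()
bot.goto(A+[0,0,.27],r); st()
bot.line_to(A+[0,0,.131],max_speed=.12); st()
bot.set_gripper(0.0,8); st('closed')
print(bot.current_tool_rot(),r,bot.current_joints())
cam('top','top1.png');cam('scene','scene1.png')
E
```

```text
t2.8 p [0.5898 0.0237 0.2699] F [ 0.4 -0.7 -0.3] T [ 0.14 -0.05 -0.02] op 0.999
 t4.1 p [0.5905 0.0241 0.132 ] F [0.2 0.  0.6] T [ 0.16 -0.01  0.  ] op 1.000
closed t5.2 p [0.5914 0.0247 0.1313] F [ 6.7  2.1 -3.1] T [ 0.52 -1.04  0.14] op 0.233
[-3.66460975e-01  3.11581116e+00  4.91440924e-04] [ 0.36672666 -3.12011473 -0.        ] [-1.63059622e-01  2.72830080e-01  1.63375396e+00  1.58184438e-03
  1.23095832e+00  2.74385779e+00]
```

Run:
```python
from h import *
bx=np.array([np.cos(p[2]),np.sin(p[2]),0])
d=0
for i in range(6):
    F=(np.array(bot.current_contact_force())@bx)
    st('d %.4f Fx %.1f'%(d,F))
    if abs(F)<2: break
    d+=.001*np.sign(F); bot.line_to(A+bx*d+[0,0,.131],max_speed=.02)
np.save('d.npy',d)
bot.set_gripper(0.0,45); st('grip')
```

```text
d 0.0000 Fx 5.7 t5.3 p [0.5915 0.0247 0.1313] F [ 5.4  1.7 -2.4] T [ 0.54 -1.06  0.14] op 0.233
d 0.0010 Fx 3.9 t5.5 p [0.5916 0.0247 0.1312] F [ 3.7  1.2 -2.7] T [ 0.39 -0.85  0.24] op 0.237
d 0.0020 Fx 2.8 t5.8 p [0.5918 0.0247 0.1312] F [ 2.5  1.5 -0.2] T [ 0.34 -0.4   0.12] op 0.235
d 0.0030 Fx -3.6 t6.0 p [0.5921 0.0248 0.1311] F [-3.4 -1.2  5. ] T [0.13 0.46 0.16] op 0.230
d 0.0020 Fx 0.4 t6.3 p [0.5919 0.0248 0.1311] F [0.2 1.2 1.9] T [ 0.29 -0.03  0.16] op 0.234
grip t6.5 p [0.5918 0.0247 0.1311] F [0.6 1.2 2.6] T [0.31 0.17 0.06] op 0.221
```

```bash
cat > turn.py <<'E'
from h import *
bx=np.array([np.cos(p[2]),np.sin(p[2]),0]); C=A+bx*float(np.load('d.npy'))
z0=bot.current_ee_pos()[2]
zc=.131
while z0-bot.current_ee_pos()[2]<.0122 and zc>.114:
    zc-=.002; bot.line_to(C+[0,0,zc],max_speed=.03)
st('down zc %.3f'%zc)
if z0-bot.current_ee_pos()[2]>.011:
    a=0
    while a<2.36:
        a+=.1 if a<1.65 else .04
        bot.line_to(C+[0,0,zc],rot=(Rn.from_rotvec([0,0,a])*down(p[2]+np.pi)).as_rotvec(),max_speed=.15)
        F=np.array(bot.current_contact_force());T=np.array(bot.current_ft_torque())
        R=Rn.from_rotvec(bot.current_tool_rot()).as_matrix(); act=(np.arctan2(R[1,0],R[0,0])-p[2]-np.pi+.2)%(2*np.pi)-.2
        print('a %.2f act %.3f F %s T %s z %.4f t %.1f'%(a,act,F.round(1),T.round(2),bot.current_ee_pos()[2],bot.current_clock()))
        if np.linalg.norm(F)>50 or abs(T[2])>.9: print('stop');break
    np.save('a.npy',[a,zc])
E
python3 turn.py
```

```text
down zc 0.117 t8.3 p [0.592  0.0246 0.1187] F [-4.1  0.2 11.9] T [0.39 0.96 0.14] op 0.214
a 0.10 act 0.101 F [-3.  -0.1 12.3] T [0.18 0.75 0.12] z 0.1189 t 8.5
a 0.20 act 0.200 F [-2.6  0.1 11.8] T [0.15 0.7  0.16] z 0.1190 t 8.8
a 0.30 act 0.300 F [-3.6  0.2 11.7] T [0.22 0.66 0.14] z 0.1191 t 9.0
a 0.40 act 0.400 F [-2.6  0.2 11.2] T [0.27 0.61 0.1 ] z 0.1191 t 9.3
a 0.50 act 0.500 F [-2.4  0.5 12. ] T [0.36 0.56 0.11] z 0.1192 t 9.5
a 0.60 act 0.600 F [-2.   1.7 11.3] T [0.43 0.46 0.17] z 0.1193 t 9.8
a 0.70 act 0.700 F [-2.5  2.4 13. ] T [0.47 0.46 0.17] z 0.1193 t 10.0
a 0.80 act 0.800 F [-0.6  2.3 11.5] T [0.55 0.38 0.13] z 0.1193 t 10.3
a 0.90 act 0.900 F [-0.7  2.4 11.6] T [0.7  0.37 0.15] z 0.1194 t 10.5
a 1.00 act 1.000 F [-1.6  3.5 11.3] T [0.75 0.26 0.14] z 0.1194 t 10.8
a 1.10 act 1.100 F [-1.8  3.9 11.2] T [0.73 0.28 0.14] z 0.1194 t 11.0
a 1.20 act 1.200 F [-0.4  4.2 11.4] T [0.97 0.32 0.17] z 0.1194 t 11.3
a 1.30 act 1.300 F [-1.1  4.  10.7] T [1.   0.25 0.08] z 0.1194 t 11.5
a 1.40 act 1.400 F [-0.6  5.2 12.1] T [1.1  0.29 0.17] z 0.1194 t 11.8
a 1.50 act 1.500 F [-
[... 449 characters left out ...]
 T [ 1.57  0.32 -0.04] z 0.1192 t 13.5
a 1.90 act 1.900 F [-1.7  7.2 10.6] T [ 1.51  0.33 -0.02] z 0.1192 t 13.8
a 1.94 act 1.940 F [-0.7  7.8 11.9] T [1.53 0.39 0.02] z 0.1192 t 14.0
a 1.98 act 1.980 F [-2.2  7.4 10.9] T [ 1.6   0.36 -0.  ] z 0.1192 t 14.3
a 2.02 act 2.020 F [-1.4  6.9 12.2] T [ 1.59  0.4  -0.02] z 0.1191 t 14.5
a 2.06 act 2.060 F [-1.   6.8 12.1] T [ 1.59  0.44 -0.01] z 0.1191 t 14.8
a 2.10 act 2.100 F [-1.7  8.6 12.4] T [1.63 0.39 0.02] z 0.1191 t 15.0
a 2.14 act 2.140 F [-2.5  8.5 11.1] T [1.68 0.47 0.02] z 0.1191 t 15.3
a 2.18 act 2.180 F [-1.6  8.3 11.9] T [ 1.73  0.45 -0.04] z 0.1190 t 15.5
a 2.22 act 2.218 F [-2.2  9.4 11.3] T [ 1.54  0.32 -0.92] z 0.1190 t 15.8
stop
```

Run:
```python
from h import *
bx=np.array([np.cos(p[2]),np.sin(p[2]),0]); C=A+bx*float(np.load('d.npy'))
rr=lambda a:(Rn.from_rotvec([0,0,a])*down(p[2]+np.pi)).as_rotvec()
bot.line_to(C+[0,0,.117],rot=rr(2.185)); st('back')
for z in(.120,.123,.126,.129,.131):
    bot.line_to(C+[0,0,z],max_speed=.03); st(z)
    if bot.current_contact_force()[2]<-6: print('blocked'); break
```

```text
back t16.0 p [0.5928 0.0271 0.1191] F [-1.8  7.8 12.1] T [ 1.65  0.41 -0.02] op 0.212
0.12 t16.3 p [0.5928 0.0271 0.1219] F [-0.7  8.2  9.7] T [1.72 0.31 0.02] op 0.215
0.123 t16.5 p [0.5928 0.0271 0.1246] F [-0.2  7.9  8. ] T [ 1.68  0.13 -0.02] op 0.212
0.126 t16.8 p [0.5928 0.0271 0.1273] F [0.2 7.4 6.1] T [ 1.57 -0.04  0.04] op 0.213
0.129 t17.0 p [0.5927 0.0271 0.13  ] F [2.  7.2 6. ] T [ 1.6  -0.21 -0.02] op 0.212
0.131 t17.3 p [0.5927 0.0271 0.131 ] F [3.9 8.7 0.5] T [ 1.55 -0.63  0.02] op 0.214
```

Run:
```python
from h import *
bx=np.array([np.cos(p[2]),np.sin(p[2]),0]); C=A+bx*float(np.load('d.npy'))
bot.set_gripper(.45); st('open')
bot.line_to(C+[0,0,.26],max_speed=.15)
G=bw(.049,.029,0)
bot.goto(bw(-.25,-.15,.33),down(p[2]+np.pi*1.5).as_rotvec()); bot.set_gripper(.6); st('aside')
o=[]
for n in('top','scene'):
    c=cam(n); v=c['pixels'].copy(); u=proj(c,[bw(0,0,.11)])[0].astype(int)
    o.append(cv2.resize(v[u[1]-50:u[1]+50,u[0]-50:u[0]+50],(400,400),interpolation=2))
    # expected tab-top outline, and outline of latched handle top at 2.19
    s=4.
    for P,col in(([bw(x,y,.144) for x,y in((.045,.014),(.053,.014),(.053,.044),(.045,.044))],(0,255,0)),):
        q=(proj(c,P)-(u-50)+.5)*s; cv2.polylines(o[-1],[np.int32(q)],True,col)
    a=2.19; e=np.array([-np.sin(a),np.cos(a)]); f=np.array([e[1],-e[0]])
    P=[bw(*(np.array([-.015,-.02])+e*l+f*w),.16) for l,w in((-.032,-.01),(-.032,.01),(.071,.006),(.071,-.006))]
    cv2.polylines(o[-1],[np.int32((proj(c,P)-(u-50)+.5)*s)],True,(0,0,255))
cv2.imwrite('pics/z2.png',np.hstack(o))
```

```text
open t17.8 p [0.5916 0.0245 0.1308] F [-0.1 -0.3 -1. ] T [-0.03 -0.05 -0.06] op 0.454
aside t20.2 p [ 0.3916 -0.1565  0.3299] F [ 0.4 -0.5  0.1] T [-0.01 -0.01  0.05] op 0.599
```

View pics/z2.png

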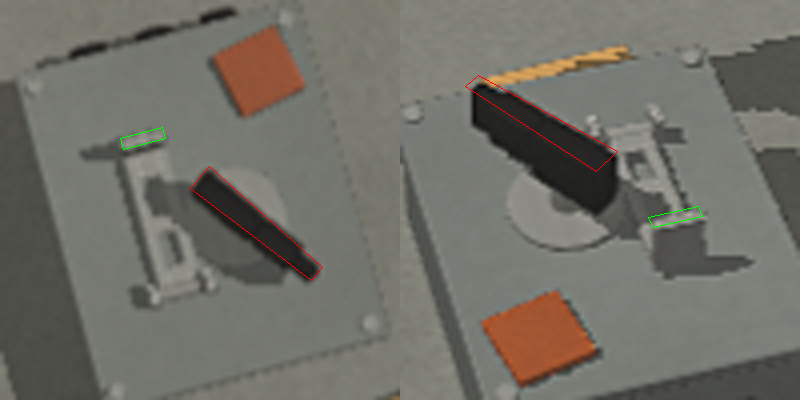

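The picture shows the handle up and at 2.19 rad, matching the red outline in both views: (255,225) in the left crop and (540,125) in the right. The hasp is flat, with its tab at about (143,142) and (677,217), within about 2 mm of prediction. Now I'll pinch the tab.

```bash
cat >> h.py <<'E'
bx=np.array([np.cos(p[2]),np.sin(p[2]),0]); by=np.array([-bx[1],bx[0],0]); H=bw(-.055,.029,.1085)
def hp(a,g,dy=0,ext=.004):
    Ra=Rn.from_rotvec(-by*a); R=Rn.from_rotvec(-by*a*g)*down(p[2]+1.5*np.pi)
    return H+by*dy+Ra.apply(.104*bx+[0,0,.0225+ext])+.019*R.as_matrix()[:,2],R.as_rotvec()
E
python3 - <<'E'
from h import *
for g in(.3,.4,.5): print(g,[bot.inverse_kinematics(*hp(a,g)) is not None for a in np.arange(0,1.65,.1)],np.round(bot.inverse_kinematics(*hp(1.6,g)),2))
P,r=hp(0,0)
bot.goto(P+[0,0,.1],r); bot.set_gripper(.5,8)
bot.line_to(P,max_speed=.1); st('at')
bot.set_gripper(0,8); st('closed')
d=0
for i in range(5):
    F=np.array(bot.current_contact_force())@by; print(d,F)
    if abs(F)<2: break
    d+=.001*np.sign(F); bot.line_to(hp(0,0,d)[0],max_speed=.02)
bot.set_gripper(0,22); st('grip'); np.save('dy.npy',d)
E
```

```text
0.3 [True, True, True, True, True, True, True, True, True, True, True, True, True, True, True, True, True] [-0.26 -0.35  2.18  0.28  0.9   0.94]
0.4 [True, True, True, True, True, True, True, True, True, True, True, True, True, True, True, True, True] [-0.32 -0.47  2.31  0.46  0.79  0.77]
0.5 [True, True, True, True, True, True, True, True, True, True, True, True, True, True, True, True, True] [-0.39 -0.57  2.44  0.71  0.7   0.52]
at t23.2 p [0.6414 0.0867 0.117 ] F [-0.3  0.4  0.4] T [ 0.05 -0.02  0.  ] op 0.501
closed t23.6 p [0.6408 0.0884 0.1167] F [-0.2  5.4  1. ] T [0.85 0.18 0.08] op 0.324
0 5.326432948845714
0.001 4.153229432286839
0.002 1.4171652167943491
grip t24.3 p [0.6408 0.0885 0.1166] F [0.2 1.8 5.2] T [ 0.39 -0.03  0.08] op 0.323
```

Run:
```python
from h import *
d=float(np.load('dy.npy'))
for a in np.arange(.1,1.56,.1).tolist()+[1.57]:
    P,r=hp(a,.4,d); bot.line_to(P,rot=r,max_speed=.05)
    F=np.array(bot.current_contact_force()); print('%.2f'%a,F.round(1),'err',((np.array(bot.current_ee_pos())-P)*1000).round(1),'op %.3f'%bot.current_opening())
    if np.linalg.norm(F)>35: print('STOP');break
st()
o=[]
for n in('top','scene'):
    c=cam(n); v=c['pixels']; u=proj(c,[bw(0,0,.14)])[0].astype(int); o.append(cv2.resize(v[u[1]-80:u[1]+80,u[0]-80:u[0]+80],(400,400),interpolation=2))
cv2.imwrite('pics/z3.png',np.hstack(o))
```

```text
0.10 [ 4.6  1.  -0.7] err [ 0.6 -0.2  0.1] op 0.323
0.20 [ 4.5 -0.1  0.7] err [ 0.3 -0.3  0.1] op 0.324
0.30 [ 3.5 -0.3  1. ] err [ 0.2 -0.3  0.1] op 0.326
0.40 [ 2.5 -1.4  0.4] err [ 0.  -0.4 -0. ] op 0.318
0.50 [ 2.5 -3.6  1.2] err [-0.1 -0.4 -0.1] op 0.327
0.60 [ 3.3 -3.4  0.4] err [-0.1 -0.4 -0.1] op 0.323
0.70 [ 2.7 -4.2  1. ] err [-0.1 -0.4 -0.1] op 0.322
0.80 [ 2.6 -4.6  0. ] err [-0.1 -0.5 -0.2] op 0.325
0.90 [ 3.4 -5.   1.4] err [-0.1 -0.6 -0.1] op 0.326
1.00 [ 2.4 -6.2  2. ] err [-0.1 -0.6 -0.1] op 0.319
1.10 [ 3.6 -4.4  1. ] err [-0.1 -0.7 -0.1] op 0.322
1.20 [ 2.4 -6.4  0.8] err [-0.  -0.7 -0. ] op 0.318
1.30 [ 1.6 -6.9  0.8] err [-0.  -0.8 -0. ] op 0.321
1.40 [ 2.1 -7.1  0.6] err [ 0.  -0.8  0. ] op 0.325
1.50 [ 1.3 -7.3  2.6] err [ 0.1 -0.8  0.1] op 0.320
1.57 [ 1.5 -7.5  1.8] err [ 0.2 -0.8  0.2] op 0.323
 t29.9 p [0.5245 0.0602 0.1974] F [ 1.5 -7.5  1.8] T [-0.93 -0.18 -0.7 ] op 0.323
```

View pics/z3.png

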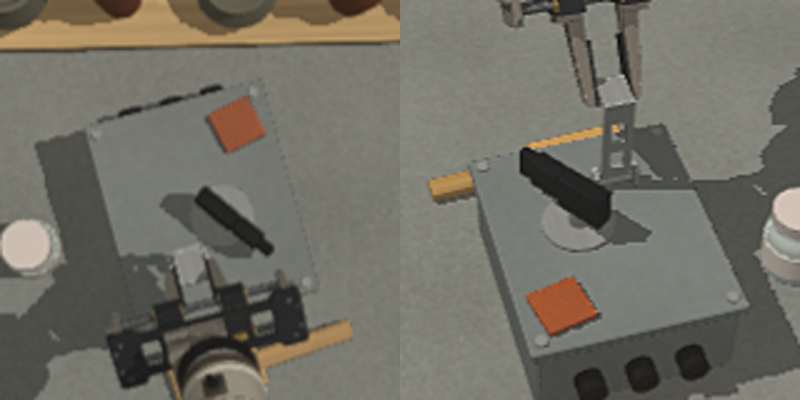

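The hasp stands upright at (617,130) in the right crop, still held by the fingers. I'll release it, back off along the tool axis and check.

Run:
```python
from h import *
bot.set_gripper(.55,8); st('open')
z=Rn.from_rotvec(bot.current_tool_rot()).as_matrix()[:,2]; P=np.array(bot.current_ee_pos())
bot.line_to(P-.1*z,max_speed=.08); st('back')
bot.goto(bw(-.25,-.2,.36),down(p[2]+np.pi*1.5).as_rotvec()); bot.hold(.5); st('aside')
o=[]
for n in('top','scene'):
    c=cam(n); v=c['pixels']; u=proj(c,[bw(0,0,.14)])[0].astype(int)
    w=cv2.resize(v[u[1]-80:u[1]+80,u[0]-80:u[0]+80],(400,400),interpolation=2)
    for a,col in((1.57,(0,255,0)),(1.35,(0,0,255))):
        Ra=Rn.from_rotvec(-by*a); q=proj(c,[H+by*s*.015+Ra.apply(bx*l+[0,0,h]) for s,l,h in((-1,0,0),(-1,.108,0),(-1,.108,.0355),(1,.108,.0355),(1,.108,0),(1,0,0))])
        cv2.polylines(w,[np.int32((q-(u-80)+.5)*2.5)],False,col)
    o.append(w)
cv2.imwrite('pics/z4.png',np.hstack(o))
```

```text
open t30.5 p [0.524  0.0614 0.1968] F [-0.1  0.5  1. ] T [-0.08  0.26 -0.02] op 0.548
back t31.9 p [0.4668 0.0478 0.2772] F [ 0.3 -0.8  1. ] T [-0.08  0.27  0.02] op 0.551
aside t33.5 p [ 0.4029 -0.2051  0.36  ] F [-0.7 -0.2  0. ] T [ 0.02  0.01 -0.02] op 0.552
```

View pics/z4.png

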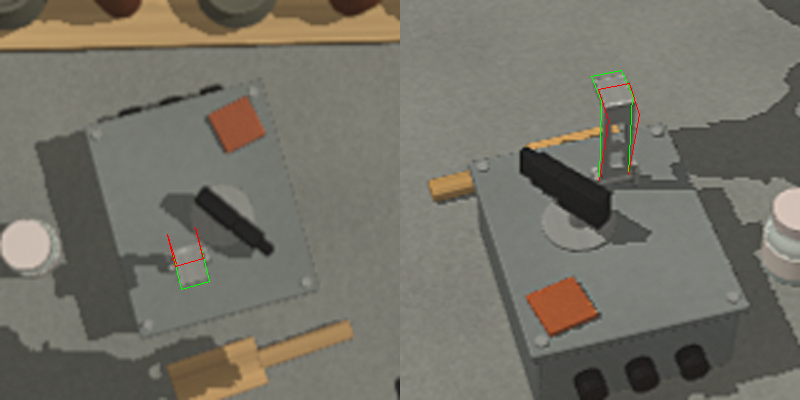

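The hasp stands free at about 1.57 rad: its tab at (192,268) and (617,85) matches the green 1.57 outline rather than the red 1.35 one. The handle is still up and off, and the tile, paddle and jar look unmoved.

```bash
python3 -c "
from h import *
bot.job_done(); st('done')"
```

```text
the job is handed in; nothing more can be done
the job is handed in; nothing more can be done
```

The handle is latched off and the hasp is standing upright. I handed the job in at about 34 s of the 72 s allowed.

- **Handle:** I gripped it on its axis, pushed it down about 12 mm and turned it anticlockwise until the stop showed at about 2.2 rad (moment about 0.9 N m). I then eased it back to 2.185 rad and let it spring up. It returned to its starting height and the vertical force fell to about 0 N. The camera showed it up at about 2.19 rad.
- **Hasp:** After that I pinched the tab and swung it up with forces under 10 N, then released it and backed off. In both views it stood free at about 1.57 rad.
- **Other checks:** The arm was clear and force readings were under 1 N. The tile, paddle and jar looked unmoved by eye; I did not check the bucket, bowl, coil pot and clay block in the last views, but the arm did not work near them.
- **Disagreements:** The two camera fits of the box differed by 4–5 mm. A side force of 7–9 N built up while turning the handle and swinging the hasp, which I put down to that offset.

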